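# Twist a parts cup free from an inclined nested stack

## Task

Twist the orange cup counter-clockwise while pulling lightly until it comes free of the nested stack on the inclined stand, without pulling the blue cup below it up or dragging it round by more than a few millimetres. Then set the orange cup down gently, upright on the round black pad in the grey tray, let go, and leave the jar and the can in the tray standing where they are.

Things in the scene. Friction and masses are not known exactly. Their poses are not given: they have to be found in the camera images.
- cup_center (a point): Centre (on the axis, half-way up) of the loose orange plastic cup, 78 mm tall, 70 g; z axis from foot to open mouth, each 39 mm away. It starts leaning 26 degrees with the stack, mouth towards the robot. Its upper 47 mm, a straight round wall 57 mm across and 3 mm thick, stand free above the blue cup: grip there, tool in line with the cup. The lower 31 mm, 39 mm across, are nested in the blue cup.
- cup_foot (a point): Centre of the orange cup's flat foot (37 mm across), same axes. Once the lock is released the cup must rise 31 mm along the stack's axis for its foot to be clear of the blue cup's rim.
- cup_lugs (a point): On the orange cup's axis, level with its two hidden lugs, under an inner flange of the blue cup with 1.5 mm play. Turned counter-clockwise (looking into the mouth) they come under two gaps in the flange, each 30 degrees wide (a lug takes 14). The turn to mid-gap is hidden, 20 to 75 degrees. Under a light pull the cup then pops up and the pull vanishes; turning on drags the blue cup.
- blue_rim (a point): Centre of the rim of the blue cup, next in the stack (57 mm across; the orange cup's shoulder rests on it); z axis up along the inclined stack. A spring clip holds it in the fixed stand: pulled along the axis it rises about 1 mm per 2 N (at most 16 mm) and springs back when let go; about 0.5 N m drags it round and it stays turned.
- blue_rim_edge (a point): A point on the edge of the blue cup's rim, 28.5 mm from its axis; it shows how far the blue cup has been pulled up or dragged round.
- pad_top (a point): Centre of the top face of the round black rubber pad, 68 mm in diameter, 3 mm thick, on the floor of the grey tray (150 x 100 mm, rim 10 mm high; fixed); top face 7 mm above the workbench. x axis along the tray's long side towards the jar and can, z up.
- jar_mid (a point): Centre of the small black jar, 34 mm in diameter, 56 mm tall, standing loose at the far end of the tray. Leave it alone.
- can_mid (a point): Centre of the black battery can with a brass-coloured top, 34 mm in diameter, 62 mm tall, standing loose at the far end of the tray. Leave it alone.
Mind the look-alikes: they are no part of the job. What is meant by the part that bears cup_center is not purple or red, and is the larger of those in its own colour.

How it is judged:
By the outcome, as a careful person would: the job done as asked, in the order asked, and still so for the second after the job is handed in, with the robot touching nothing.
It also fails if it takes over 51 s, if anything falls off the work surface, if the arm or the gripper's body presses on something with over 40 N, if the wrist force passes 120 N, or if a joint passes its speed limit or range.

## Robot

A 6-joint arm with a two-finger parallel gripper is mounted at the origin on the work surface; the furniture and walls round the work are solid. World frame = base frame: x ahead of the robot, y to its left, z up, the work surface at z = 0. Lengths are in m, angles in rad, forces in N, time in s.
With the tool pointing down it reaches from about 0.375 to 0.975 m from the base axis. Payload 3.8 kg.
Tool frame: the origin (TCP) lies where the fingers leave the gripper's body, on its centre line; the fingertips stand 73 mm ahead of it and the grasp point (between the pads) lies 54 mm ahead of it; z points along the fingers, y is the line along which they close (so a half turn about z gives the same grasp; the last joint's range is limited). The gripper opens to 85 mm and grips with 20 to 120 N. Pads are 22 mm wide; open, the fingers measure 114 mm over their backs; the gripper's body (76 mm by 85 mm) begins 54 mm behind the grasp point. The pads swing forward as they close: fully open they stand 13 mm farther back than shut.
Start: joints at [-1.35, 0.264, 1.604, -0, 1.274, -0.037], TCP at [0.172, -0.653, 0.304] pointing down, gripper open.
Joint ranges: [-2.63, 2.63], [-0.94, 2.18], [0.31, 2.57], [-1.31, 4.45], [0, 2.66], [-2.55, 2.55]. Speed limits (rad/s): [2.57, 2.57, 3.14, 3.14, 3.14, 3.14].

## Interface

Orientations are given as a rotation vector (axis times angle).
In Python, from workcell import read_state, viewer, bot gives the robot as it stands.
- The arm moves only by the tool jog_arm, never from a script. Its argument "increments" is a list that holds one entry, the list of rows, each a list of 7 numbers: the shift along the tool's x, y, z in units of 30 mm (1.0 is 30 mm), then the turn, a rotation vector about the tool's x, y, z in units of 6 degrees (1.0 is 6 degrees), then the opening, from -1 (shut) to 1 (fully open). A call has exactly 5 rows; each row shifts and turns the commanded pose from where the row before left it, along the tool's axes as they then stand; what a row does not reach is not made up. A row lasts 1/12 s, in which the tool goes at most 41.7 mm and 7.16 degrees, less where a joint would pass 70% of its speed; a pose out of reach is approached as far as the arm can. A call is refused whole if a number of a shift passes 1 or a number of a turn 1, either way. A call with a gripper value outside its range is refused whole. The fingers move at their own pace and stop on an object; "force" is the grip in N (left out, the last holds). Time passes only in rows, so rows that do not move let the fingers close, or fill a call up. It gives the time, the measured TCP pose, the force, the opening and the grip force at its end, in the units of the state.
- read_state(): the state, without advancing time (a new reading comes with each control period).
- viewer.read_camera(name): name is "scene" or "top" or "wrist"; returns (picture, depth): 480x640x3 uint8, blue, green, red; 480x640 float32, m along the optical axis (not along the pixel's ray), 0 where there is no reading.
- viewer.camera_params(name): a dict with "fx", "fy", "cx", "cy" (pixels), "R" (3x3) and "t" (3): a world point X has camera coordinates R X + t; the wrist camera has in their place "hand_eye" (4x4, takes a point from camera to tool coordinates, whose origin is the TCP and whose axes are the flange's). Camera axes: x right, y down, z forward; pixel columns grow to the right and rows downward; lengths in m; the calibration is good to about 2 mm. A picture is of the moment at which its call begins: read the wrist's pose just before it. camera_params takes no time and is no camera call.
- bot.finish_job(): hands the job in; it is judged then, once.
The state is a dict: "time": time; "q": joint angles; "joint_vel": joint speeds; "joint_torque": joint torques, N m; "tool_pos": TCP position; "tcp_rot": TCP orientation; "wrist_force": force on the tool from outside, world axes, zero at the start; "torque": the same for the moment, N m; "width": opening from 0.0 (shut) to 1.0 (fully open); "grip_force": force on a finger pad.
Only numpy, scipy, OpenCV 4.12 (cv2) and the standard library are available. Lean on these libraries where they do the work, as an engineer would, in place of code of your own. Each camera call takes 0.05 s, during which the arm holds its last target. There are 200 camera calls.

## Working session

There is one attempt and no reset: what is moved stays moved. The work goes in short steps, Python scripts to look and compute and a tool call to move; the robot and the scene stay as the last step left them, time stands still between calls to the robot, and variables do not carry over. Pictures are saved under pics/ and viewed, at most 10 in all, crops included, and the job is handed in when it is done.

Besides the shell and the picture viewer there is one more tool, called as name(argument=value, ...), one argument or row to a line, values as JSON. jog_arm: Moves the arm, as the interface text tells. Its arguments: {"type":"object","properties":{"increments":{"type":"array","items":{"type":"array","items":{"type":"array","items":{"type":"number"}}}},"force":{"type":"number"}},"required":["increments"]}

```bash
ls; mkdir -p pics; python3 - <<'E'
from workcell import read_state, viewer
import cv2,numpy as np
print(read_state())
for n in("scene","top"):
    im,d=viewer.read_camera(n); cv2.imwrite(f"pics/{n}.png",im); np.save(f"{n}.npy",d); p=viewer.camera_params(n); print(n,p)
print(viewer.camera_params("wrist"))
E
```

```text
pics
{'time': 0.0, 'q': array([-1.34991551e+00,  2.64766076e-01,  1.60540436e+00,  2.16775334e-05,
        1.27371675e+00, -3.68651278e-02]), 'joint_vel': array([ 1.63278059e-03, -6.02940792e-04,  6.59105136e-05, -7.62261463e-04,
        6.91321036e-05, -1.24577081e-03]), 'joint_torque': array([ 1.55749316e-03, -5.15105295e+01, -3.67315400e+01, -6.16745865e-05,
        1.28208796e-02, -3.13391659e-06]), 'tool_pos': array([ 0.1719566 , -0.65212359,  0.30253675]), 'tcp_rot': array([-3.11327407e+00, -4.03442830e-01,  2.98523878e-04]), 'wrist_force': array([0.38082689, 0.07974202, 0.23296327]), 'torque': array([ 0.00430817, -0.00652902, -0.01276379]), 'grip_force': 0.0, 'width': 0.9974814171840126}
scene {'fx': 554.8439422413289, 'fy': 554.8439422413289, 'cx': 322.025765336801, 'cy': 235.8073488503273, 'R': array([[-0.95036353,  0.31112312, -0.00340079],
       [ 0.24618613,  0.74523185, -0.61969498],
       [-0.19026706, -0.58977274, -0.78483537]]), 't': array([0.53347717, 0.02247119, 1.06582296])}
top {'fx': 461.19754091222916, 'fy': 461.19754091222916, 'cx': 312.91471363429116, 'cy': 244.31197841238054, 'R': array([[-1.23157041e-01, -9.92387075e-01, -4.87318710e-04],
       [-9.71542420e-01,  1.20670271e-01, -2.03823481e-01],
       [ 2.02330593e-01, -2.46288461e-02, -9.79007534e-01]]), 't': array([-0.05159855,  0.53908948,  0.97414838])}
{'fx': 409.10875250419946, 'fy': 409.10875250419946, 'cx': 318.95691954380106, 'cy': 242.28641510800017, 'hand_eye': array([[-3.40000821e-04, -9.58637771e-01, -2.84628720e-01,
         7.24734838e-02],
       [ 9.99999774e-01, -1.60685090e-04, -6.53349205e-04,
         1.37416145e-04],
       [ 5.80589634e-04, -2.84628878e-01,  9.58637609e-01,
        -7.01936874e-02],
       [ 0.00000000e+00,  0.00000000e+00,  0.00000000e+00,
         1.00000000e+00]])}
```

View pics/scene.png

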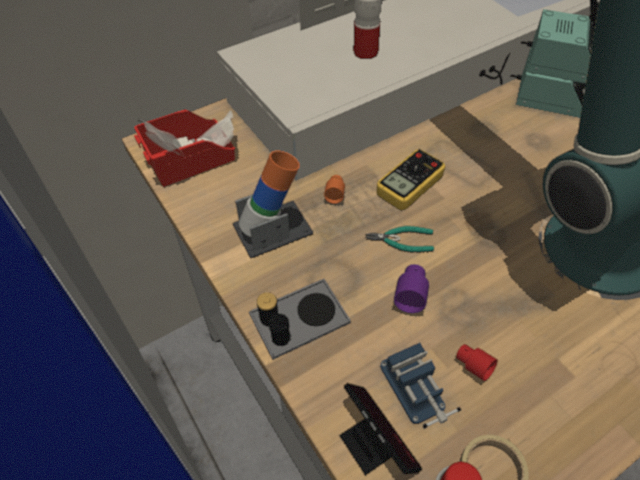

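View pics/top.png

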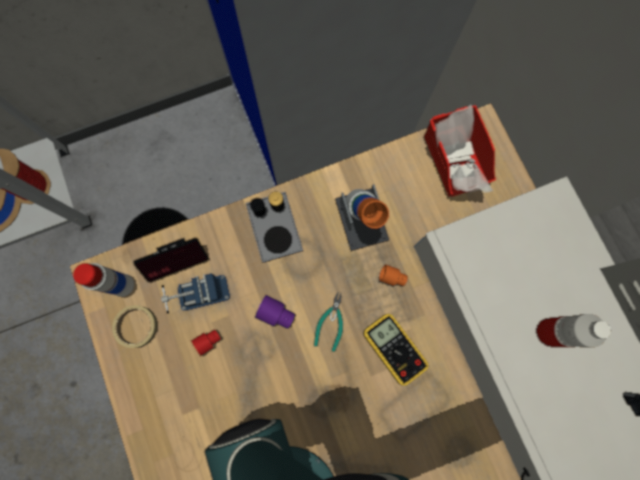

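The scene picture shows the stacked cups at about (275,190), with an orange cup on top whose mouth is at (284,160). A small orange cup lies at (335,190). The tray is at (300,318), with the pad at (317,308), the can at (267,305) and the jar at (280,330). In the top view the orange mouth is at (375,212), the small orange cup at (393,275), and the pad at (278,240).

Candidates: the orange cup in the stack (scene 280,165), the small loose orange cup (335,190), the purple cup (412,290) and the red cup (477,362). The stacked orange one fits, because it is neither purple nor red and is the larger of the two orange cups. I'll confirm it in an enlarged crop.

```bash
cat > h.py <<'E'
import numpy as np,cv2
from workcell import viewer,read_state
from scipy.spatial.transform import Rotation as Ro
def cam(n):
    p=viewer.camera_params(n)
    if "hand_eye" in p:
        s=read_state();T=np.eye(4);T[:3,:3]=Ro.from_rotvec(s["tcp_rot"]).as_matrix();T[:3,3]=s["tool_pos"]
        M=np.linalg.inv(T@p["hand_eye"]);p["R"]=M[:3,:3];p["t"]=M[:3,3]
    return p
def ray(p,u,v):
    d=np.array([(u-p["cx"])/p["fx"],(v-p["cy"])/p["fy"],1.]);return -p["R"].T@p["t"],p["R"].T@d
def plane(p,u,v,z):
    o,d=ray(p,u,v);return o+d*(z-o[2])/d[2]
def cloud(p,d,m):
    v,u=np.nonzero(m&(d>0));z=d[v,u]
    C=np.c_[(u-p["cx"])/p["fx"]*z,(v-p["cy"])/p["fy"]*z,z];return (C-p["t"])@p["R"]
def tri(rs):
    A=0;b=0
    for o,d in rs:
        d=d/np.linalg.norm(d);P=np.eye(3)-np.outer(d,d);A=A+P;b=b+P@o
    return np.linalg.solve(A,b)
def big(m):
    n,l,s,c=cv2.connectedComponentsWithStats(m.astype(np.uint8));i=1+np.argmax(s[1:,4]);return l==i,c[i],s[i]
def hsv(im,lo,hi): return cv2.inRange(cv2.cvtColor(im,cv2.COLOR_BGR2HSV),lo,hi)>0
E
python3 - <<'E'
from h import *
from scipy.optimize import least_squares
ims={n:cv2.imread(f"pics/{n}.png") for n in("scene","top")};ds={n:np.load(n+".npy") for n in ims}
c=[cv2.resize(ims["scene"][130:270,210:370],None,fx=2.5,fy=2.5),cv2.resize(ims["top"][170:310,320:480],None,fx=2.5,fy=2.5)]
cv2.imwrite("pics/crop.png",np.hstack(c))
P=[]
for n,im in ims.items():
    p=cam(n);m,ce,s=big(hsv(im,(4,130,60),(18,255,255)));print(n,"orange",ce,s)
    X=cloud(p,ds[n],m);print(np.percentile(X,[2,50,98],axis=0).round(4))
    if n=="scene":
        b,ce2,s2=big(hsv(im[:250,:330],(100,130,40),(125,255,255)) & (np.arange(330)[None]>230));print("blue",ce2,s2)
        bm=np.zeros(m.shape,bool);bm[:250,:330]=b;Xb=cloud(p,ds[n],bm);print(Xb.mean(0))
        W=np.vstack([X[X[:,2]<np.percentile(X[:,2],60)],Xb])
def ax(a,t=np.radians(26)): return np.array([np.sin(t)*np.cos(a),np.sin(t)*np.sin(a),np.cos(t)])
def f(q,t=None):
    a=ax(q[2],q[3]) ;o=np.array([q[0],q[1],W[:,2].mean()]);r=W-o;return np.linalg.norm(r-np.outer(r@a,a),axis=1)-.0285
m=W.mean(0)
for a0 in(3.3,4.):
    r=least_squares(f,[m[0],m[1]-.02,a0,.45],loss="soft_l1",f_scale=.002);print(r.x,m[2],np.degrees(r.x[2:]),np.abs(r.fun).mean(),ax(*r.x[2:]))
for n,z in(("scene",.007),("top",.007)):
    im=ims[n];p=cam(n);g=cv2.cvtColor(im,cv2.COLOR_BGR2GRAY)<45
    x0,y0=(295,290) if n=="scene" else (262,222)
    k=np.zeros_like(g);k[y0:y0+38,x0:x0+45]=g[y0:y0+38,x0:x0+45];_,ce,s=big(k);print(n,"pad",ce,s,plane(p,*ce,z))
p=cam("scene")
print("can top",plane(p,267,299,.066),plane(cam("top"),277,199,.066),"jar",plane(p,280,322,.06),plane(cam("top"),259,207,.06))
E
```

```text
scene orange [279.65799257 169.96189591] [ 262  151   37   40 1076]
[[ 0.5291 -0.272   0.1364]
 [ 0.5614 -0.2316  0.1585]
 [ 0.59   -0.2155  0.1829]]
blue [267.66783217 197.10839161] [253 180  33  30 572]
[ 0.59064192 -0.2218955   0.11574198]
top orange [373.24299065 212.99599466] [358 198  32  31 749]
[[ 0.5287 -0.2887  0.0042]
 [ 0.5643 -0.2498  0.1371]
 [ 0.5905 -0.2167  0.1831]]
[ 0.56817865 -0.24340413  3.25526993  0.41668784] 0.1341126838630799 [186.51322802  23.87445435] 0.0014661138005176797 [-0.40212164 -0.04591002  0.9144345 ]
[ 0.56817864 -0.24340413  3.25526946  0.41668805] 0.1341126838630799 [186.51320143  23.87446677] 0.0014661139689710796 [-0.40212186 -0.04590986  0.91443441]
scene pad [315.83956044 309.33736264] [298 294  37  32 910] [ 0.56088908 -0.03624086  0.007     ]
top pad [277.41698113 239.30377358] [265 227  26  26 530] [ 0.56081912 -0.03770126  0.007     ]
can top [ 0.6417515  -0.04674842  0.066     ] [ 0.6400426  -0.04982781  0.066     ] jar [ 0.63226848 -0.00164602  0.06      ] [ 0.62823038 -0.00716068  0.06      ]
```

View pics/crop.png

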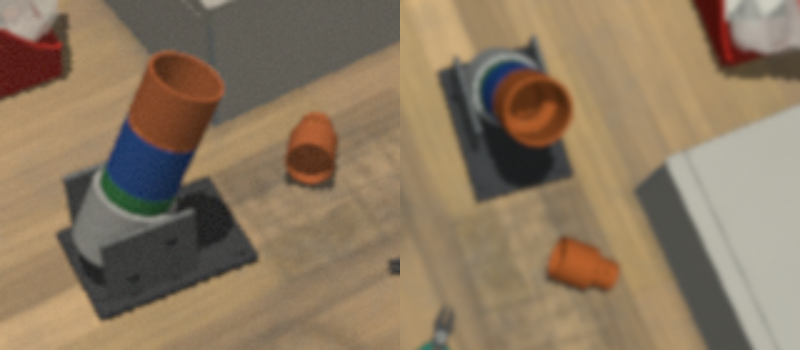

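The crop confirms it: the large orange cup is nested in the blue cup on the stand, and the small orange one lies loose. Next I'll plan a viewing pose on the cup axis.

```bash
cat >> h.py <<'E'
def axis(az,t=np.radians(26)): return np.array([np.sin(t)*np.cos(az),np.sin(t)*np.sin(az),np.cos(t)])
def toolR(a,yaw):
    z=-a/np.linalg.norm(a);y=np.array([np.cos(yaw),np.sin(yaw),0]);y-=z*(y@z);y/=np.linalg.norm(y);return np.c_[np.cross(y,z),y,z]
def plan(pt,Rt,n,start=None,dec=2):
    s=read_state();p,R=(s["tool_pos"],Ro.from_rotvec(s["tcp_rot"]).as_matrix()) if start is None else start
    rv=Ro.from_matrix(R.T@Rt).as_rotvec();p0,R0=p.copy(),R.copy();rows=[]
    for i in range(n):
        tgt=p0+(pt-p0)*(i+1)/n
        sh=(R.T@(tgt-p)/.03).round(dec);tu=(rv/n/np.radians(6)).round(dec)
        p=p+R@sh*.03;R=R@Ro.from_rotvec(tu*np.radians(6)).as_matrix();rows.append([*sh,*tu])
    for r in rows: print([float(x) for x in r])
    print("end err mm",((pt-p)*1e3).round(1),"deg",np.degrees(Ro.from_matrix(R.T@Rt).as_rotvec()).round(1)); return p,R
E
python3 - <<'E'
from h import *
a=axis(np.radians(186.5));M=np.array([.5506,-.2453,.170])
plan(M+.19*a,toolR(a,np.radians(-70)),20)
E
```

```text
[0.65, -0.51, -0.06, -0.04, 0.21, -0.03]
[0.64, -0.52, -0.05, -0.04, 0.21, -0.03]
[0.66, -0.51, -0.04, -0.04, 0.21, -0.03]
[0.65, -0.51, -0.03, -0.04, 0.21, -0.03]
[0.65, -0.5, -0.01, -0.04, 0.21, -0.03]
[0.66, -0.51, -0.0, -0.04, 0.21, -0.03]
[0.66, -0.5, 0.01, -0.04, 0.21, -0.03]
[0.66, -0.5, 0.02, -0.04, 0.21, -0.03]
[0.66, -0.5, 0.04, -0.04, 0.21, -0.03]
[0.66, -0.49, 0.05, -0.04, 0.21, -0.03]
[0.66, -0.5, 0.06, -0.04, 0.21, -0.03]
[0.67, -0.49, 0.07, -0.04, 0.21, -0.03]
[0.66, -0.49, 0.09, -0.04, 0.21, -0.03]
[0.66, -0.49, 0.09, -0.04, 0.21, -0.03]
[0.66, -0.49, 0.12, -0.04, 0.21, -0.03]
[0.66, -0.48, 0.12, -0.04, 0.21, -0.03]
[0.66, -0.49, 0.13, -0.04, 0.21, -0.03]
[0.65, -0.48, 0.15, -0.04, 0.21, -0.03]
[0.66, -0.48, 0.16, -0.04, 0.21, -0.03]
[0.65, -0.48, 0.18, -0.04, 0.21, -0.03]
end err mm [-0.   0.   0.1] deg [ 0.1  0.4 -0.2]
```

```bash
python3 - <<'E'
from h import *
d=np.load("top.npy");p=cam("top")
for u,v in((600,330),(550,330),(500,300),(450,250),(380,385),(625,395)):
    m=np.zeros(d.shape,bool);m[v,u]=1;print(u,v,cloud(p,d,m).round(3))
E
```

```text
600 330 [[ 0.279 -0.558  0.3  ]]
550 330 [[ 0.285 -0.529  0.197]]
500 300 []
450 250 [[ 0.466 -0.393  0.134]]
380 385 [[ 0.206 -0.228 -0.002]]
625 395 [[ 0.167 -0.6    0.255]]
```

jog_arm(
  increments=[
    [[0,0,-1,0,0,0,1],[0,0,-1,0,0,0,1],[0,0,-1,0,0,0,1],[0,0,-1,0,0,0,1],[0,0,-1,0,0,0,1]],
  ],
)

```text
time: 0.52
tool_pos: [0.172, -0.6523, 0.4545]
tcp_rot: [-3.114, -0.404, 0.0]
wrist_force: [-0.3, 0.2, -0.5]
width: 1.0
grip_force: 0.0
```

```bash
python3 - <<'E'
from h import *
a=axis(np.radians(186.5));M=np.array([.5506,-.2453,.170])
print(read_state()["tool_pos"])
plan(M+.19*a+[0,0,.02],toolR(a,np.radians(-70)),20)
E
```

```text
[ 0.17199793 -0.6523347   0.45453219]
[0.65, -0.51, 0.16, -0.04, 0.21, -0.03]
[0.64, -0.52, 0.17, -0.04, 0.21, -0.03]
[0.64, -0.51, 0.18, -0.04, 0.21, -0.03]
[0.64, -0.51, 0.19, -0.04, 0.21, -0.03]
[0.64, -0.51, 0.2, -0.04, 0.21, -0.03]
[0.63, -0.51, 0.22, -0.04, 0.21, -0.03]
[0.63, -0.51, 0.23, -0.04, 0.21, -0.03]
[0.63, -0.5, 0.24, -0.04, 0.21, -0.03]
[0.62, -0.51, 0.25, -0.04, 0.21, -0.03]
[0.62, -0.51, 0.26, -0.04, 0.21, -0.03]
[0.61, -0.5, 0.28, -0.04, 0.21, -0.03]
[0.61, -0.5, 0.28, -0.04, 0.21, -0.03]
[0.6, -0.51, 0.3, -0.04, 0.21, -0.03]
[0.6, -0.5, 0.31, -0.04, 0.21, -0.03]
[0.6, -0.5, 0.32, -0.04, 0.21, -0.03]
[0.59, -0.5, 0.33, -0.04, 0.21, -0.03]
[0.58, -0.5, 0.34, -0.04, 0.21, -0.03]
[0.58, -0.5, 0.35, -0.04, 0.21, -0.03]
[0.57, -0.5, 0.37, -0.04, 0.21, -0.03]
[0.56, -0.5, 0.37, -0.04, 0.21, -0.03]
end err mm [0.  0.  0.1] deg [ 0.1  0.4 -0.2]
```

jog_arm(
  increments=[
    [[0.65,-0.51,0.05,-0.04,0.21,-0.03,1],[0.65,-0.51,0.05,-0.04,0.21,-0.03,1],[0.65,-0.51,0.05,-0.04,0.21,-0.03,1],[0.65,-0.51,0.05,-0.04,0.21,-0.03,1],[0.65,-0.51,0.05,-0.04,0.21,-0.03,1]],
  ],
)

```text
time: 0.93
tool_pos: [0.2469, -0.5523, 0.4492]
tcp_rot: [3.102, 0.427, 0.176]
wrist_force: [0.9, -0.6, 0.5]
width: 1.002
grip_force: 0.0
```

jog_arm(
  increments=[
    [[0.63,-0.51,0.15,-0.04,0.21,-0.03,1],[0.63,-0.51,0.15,-0.04,0.21,-0.03,1],[0.63,-0.51,0.15,-0.04,0.21,-0.03,1],[0.63,-0.51,0.15,-0.04,0.21,-0.03,1],[0.63,-0.51,0.15,-0.04,0.21,-0.03,1]],
  ],
)

```text
time: 1.35
tool_pos: [0.3191, -0.4523, 0.439]
tcp_rot: [3.077, 0.448, 0.35]
wrist_force: [0.1, -0.0, -0.2]
width: 0.998
grip_force: 0.0
```

jog_arm(
  increments=[
    [[0.61,-0.5,0.4,-0.04,0.21,-0.03,1],[0.61,-0.5,0.4,-0.04,0.21,-0.03,1],[0.6,-0.5,0.4,-0.04,0.21,-0.03,1],[0.6,-0.5,0.4,-0.04,0.21,-0.03,1],[0.6,-0.5,0.4,-0.04,0.21,-0.03,1]],
  ],
)

```text
time: 1.77
tool_pos: [0.397, -0.353, 0.4004]
tcp_rot: [3.043, 0.468, 0.522]
wrist_force: [0.5, 0.4, 0.4]
width: 1.002
grip_force: 0.0
```

jog_arm(
  increments=[
    [[0.59,-0.5,0.45,-0.04,0.21,-0.03,1],[0.58,-0.5,0.45,-0.04,0.21,-0.03,1],[0.58,-0.5,0.45,-0.04,0.21,-0.03,1],[0.57,-0.5,0.45,-0.04,0.21,-0.03,1],[0.57,-0.5,0.45,-0.04,0.21,-0.03,1]],
  ],
)

```text
time: 2.18
tool_pos: [0.4764, -0.2531, 0.3633]
tcp_rot: [2.999, 0.486, 0.691]
wrist_force: [0.8, -0.0, -0.0]
width: 1.0
grip_force: 0.0
```

jog_arm(
  increments=[
    [[0,0,0,0,0,0,1],[0,0,0,0,0,0,1],[0,0,0,0,0,0,1],[0,0,0,0,0,0,1],[0,0,0,0,0,0,1]],
  ],
)

```text
time: 2.6
tool_pos: [0.476, -0.2553, 0.3648]
tcp_rot: [2.998, 0.485, 0.69]
wrist_force: [-0.5, 1.0, -0.6]
width: 0.997
grip_force: 0.0
```

```bash
python3 - <<'E'
from h import *
s=read_state();print(s["q"].round(3),s["tool_pos"],s["wrist_force"]);p=cam("wrist");print(p["R"].tolist(),p["t"].tolist())
im,d=viewer.read_camera("wrist");cv2.imwrite("pics/w1.png",im);np.save("w1.npy",d)
E
```

```text
[-0.697 -0.203  2.022  0.37   1.029  0.408] [ 0.47603973 -0.25526981  0.36481084] [-0.48015808  1.00233045 -0.5701268 ]
[[0.29319423026984526, -0.9513474745130394, 0.09473714199899054], [-0.9407846557052236, -0.3047305979852229, -0.14853785457308438], [0.17018041875045203, -0.04557680758052754, -0.9843583593817297]] [-0.41707117116944203, 0.4738218337493216, 0.35438014713636806]
```

View pics/w1.png

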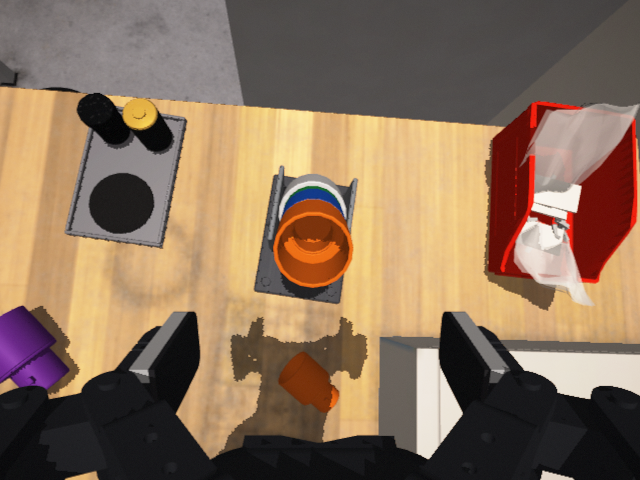

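The wrist view shows the orange mouth at (313,249) and the stand plate with corners near (275,178), (355,183), (342,303) and (255,292). The pad is at (121,203), the jar at (97,112) and the can at (142,113). Next I'll measure the rim and the lean.

```bash
python3 - <<'E'
from h import *
im=cv2.imread("pics/w1.png");d=np.load("w1.npy");p=cam("wrist")
q=[plane(p,u,v,.006) for u,v in((277,176),(256,291),(355,182),(342,302))]
for A,B in((0,1),(2,3)): e=q[B]-q[A];print("edge az",np.degrees(np.arctan2(e[1],e[0])),np.linalg.norm(e))
# side contrast: lower cups vs mouth -> lean plane from plate center line
m,ce,s=big(hsv(im,(4,130,60),(18,255,255)));print(ce,s)
X=cloud(p,d,m)
a=axis(np.radians(186.5))
for k in range(6):
    h=X@a;t=np.percentile(h,97);Y=X[h>t-.004];Y=Y[h[h>t-.004]<t+.004]
    c=Y.mean(0);n=np.linalg.svd(Y-c)[2][2];n*=np.sign(n[2])
    print(len(Y),"rim normal az,tilt",np.degrees([np.arctan2(n[1],n[0]),np.arccos(n[2])]).round(1),"h",t)
    if k>2:break
# circle fit in plane perpendicular to a
B=np.linalg.svd(a[None])[2][1:]
r=Y@B.T;A=np.c_[2*r,np.ones(len(r))];sol=np.linalg.lstsq(A,(r**2).sum(1),rcond=None)[0];rad=np.sqrt(sol[2]+sol[:2]@sol[:2])
M=sol[:2]@B+np.mean(Y@a)*a;print("mouth",M,rad)
# image ellipse at the mouth : hull of orange lower part
cs=max(cv2.findContours(m.astype(np.uint8),cv2.RETR_EXTERNAL,cv2.CHAIN_APPROX_NONE)[0],key=len)[:,0]
lo=cs[cs[:,1]>235];E=cv2.fitEllipse(cs[(cs[:,1]>225)]);print(E)
n_=cv2.fitEllipse(lo);print(n_)
o,dd=ray(p,*E[0]);t=(M@a-o@a)/(dd@a);print("mouth by ray",o+t*dd)
print("pad",plane(p,121,203,.007),"can",plane(p,142,111,.066),"jar",plane(p,96,107,.06))
e=[plane(p,u,v,.014) for u,v in((66,234),(161,247),(185,117),(106,103))]
print("tray",[x.round(3).tolist() for x in e])
E
```

```text
edge az -171.9170549158539 0.132023093770812
edge az -169.66049299830402 0.1386799569759648
[312.76336153 244.04606802] [ 273  200   81   88 5557]
1101 rim normal az,tilt [-171.6   26.3] h -0.07179965342117765
1101 rim normal az,tilt [-171.6   26.3] h -0.07179965342117765
1101 rim normal az,tilt [-171.6   26.3] h -0.07179965342117765
1101 rim normal az,tilt [-171.6   26.3] h -0.07179965342117765
mouth [ 0.55066457 -0.24666931  0.1722479 ] 0.026688028184669626
((312.8620910644531, 248.02560424804688), (77.91990661621094, 79.79033660888672), 91.91044616699219)
((312.97100830078125, 248.69969177246094), (76.39596557617188, 79.69868469238281), 86.08273315429688)
mouth by ray [ 0.55185812 -0.24656278  0.17283217]
pad [ 0.56044553 -0.03883167  0.007     ] can [ 0.6463674  -0.04999631  0.066     ] jar [ 0.63757319 -0.00449624  0.06      ]
tray [[0.511, -0.002, 0.014], [0.528, -0.098, 0.014], [0.674, -0.072, 0.014], [0.661, 0.014, 0.014]]
```

```bash
python3 - <<'E'
from h import *
a=axis(np.radians(189));M=np.array([.5512,-.2466,.1725]);R=toolR(a,np.radians(-70))
e=plan(M+.13*a,R,5);plan(M+.034*a,R,5,e)
E
```

```text
[-0.11, -0.01, 0.51, 0.05, 0.02, -0.01]
[-0.1, -0.01, 0.5, 0.05, 0.02, -0.01]
[-0.11, -0.0, 0.51, 0.05, 0.02, -0.01]
[-0.11, -0.0, 0.51, 0.05, 0.02, -0.01]
[-0.11, -0.0, 0.5, 0.05, 0.02, -0.01]
end err mm [ 0.1  0.1 -0.1] deg [-0.1  0.   0.1]
[0.0, 0.0, 0.64, -0.0, 0.0, 0.0]
[0.0, 0.0, 0.64, -0.0, 0.0, 0.0]
[0.0, 0.0, 0.64, -0.0, 0.0, 0.0]
[0.0, 0.01, 0.64, -0.0, 0.0, 0.0]
[0.0, -0.0, 0.64, -0.0, 0.0, 0.0]
end err mm [ 0.1  0.1 -0.1] deg [-0.1  0.   0.1]
```

jog_arm(
  increments=[
    [[-0.11,0,0.51,0.05,0.02,-0.01,1],[-0.11,0,0.51,0.05,0.02,-0.01,1],[-0.11,0,0.51,0.05,0.02,-0.01,1],[-0.11,0,0.5,0.05,0.02,-0.01,1],[-0.1,0,0.5,0.05,0.02,-0.01,1]],
  ],
)

```text
time: 3.07
tool_pos: [0.4951, -0.256, 0.2887]
tcp_rot: [3.018, 0.506, 0.706]
wrist_force: [-0.9, -0.6, -0.1]
width: 1.002
grip_force: 0.0
```

jog_arm(
  increments=[
    [[0,0,0,0,0,0,1],[0,0,0,0,0,0,1],[0,0,0,0,0,0,1],[0,0,0,0,0,0,1],[0,0,0,0,0,0,1]],
  ],
)

```text
time: 3.48
tool_pos: [0.4955, -0.2556, 0.2906]
tcp_rot: [3.016, 0.508, 0.707]
wrist_force: [-0.2, -0.2, 0.2]
width: 0.996
grip_force: 0.0
```

```bash
python3 - <<'E'
from h import *
a=axis(np.radians(189))
s=read_state();p=cam("wrist")
im,d=viewer.read_camera("wrist");cv2.imwrite("pics/w2.png",im)
m,ce,st=big(hsv(im,(4,130,60),(18,255,255)));X=cloud(p,d,m);print(ce,st)
h=X@a;t=np.percentile(h,97);k=(h>t-.004)&(h<t+.004);Y=X[k]
c=Y.mean(0);n=np.linalg.svd(Y-c)[2][2];n*=np.sign(n[2]);print("az,tilt",np.degrees([np.arctan2(n[1],n[0]),np.arccos(n[2])]))
B=np.linalg.svd(a[None])[2][1:];r=Y@B.T;A=np.c_[2*r,np.ones(len(r))];sol=np.linalg.lstsq(A,(r**2).sum(1),rcond=None)[0]
M=sol[:2]@B+np.mean(Y@a)*a;print("mouth",M,np.sqrt(sol[2]+sol[:2]@sol[:2]))
cs=max(cv2.findContours(m.astype(np.uint8),cv2.RETR_EXTERNAL,cv2.CHAIN_APPROX_NONE)[0],key=len)[:,0]
E=cv2.fitEllipse(cs[cs[:,1]>ce[1]]);print(E);o,dd=ray(p,*E[0]);tt=(M@a-o@a)/(dd@a);M2=o+tt*dd;print("by ray",M2)
R=Ro.from_rotvec(s["tcp_rot"]).as_matrix();print("in tool mm",R.T@(M-s["tool_pos"])*1e3,R.T@(M2-s["tool_pos"])*1e3, s["wrist_force"])
plan((M+M2)/2+.034*a,toolR(a,np.radians(-70)),5)
E
```

```text
[325.76792993 273.89862111] [  265   201   123   197 11531]
az,tilt [-171.09137712   26.41798141]
mouth [ 0.55084165 -0.24680376  0.17230235] 0.02663488530836056
((333.5941467285156, 328.86492919921875), (87.42906951904297, 144.2174072265625), 154.55191040039062)
by ray [ 0.52380768 -0.26541363  0.15785944]
in tool mm [ -1.62947818  -0.14085505 130.91085118] [-36.54495974   8.02413986 130.86210133] [-0.21301123 -0.20510672  0.21575652]
[-0.13, 0.03, 0.64, -0.0, -0.0, 0.01]
[-0.12, 0.02, 0.65, -0.0, -0.0, 0.01]
[-0.13, 0.03, 0.64, -0.0, -0.0, 0.01]
[-0.12, 0.03, 0.65, -0.0, -0.0, 0.01]
[-0.13, 0.03, 0.64, -0.0, -0.0, 0.01]
end err mm [ 0.   0.1 -0.1] deg [-0.1 -0.  -0.1]
```

The rim lies about 1 mm off in tool x, so the pose is good. The ellipse fit merged with the loose cup, so I'll ignore it. Descending 97 mm and closing.

jog_arm(
  increments=[
    [[-0.03,0,0.65,0,0,0,1],[0,0,0.65,0,0,0,1],[0,0,0.65,0,0,0,1],[0,0,0.65,0,0,0,1],[0,0,0.63,0,0,0,1]],
  ],
)

```text
time: 3.95
tool_pos: [0.5368, -0.2485, 0.2016]
tcp_rot: [3.017, 0.508, 0.707]
wrist_force: [0.3, -0.7, 0.2]
width: 1.0
grip_force: 0.0
```

jog_arm(
  increments=[
    [[0,0,0,0,0,0,-1],[0,0,0,0,0,0,-1],[0,0,0,0,0,0,-1],[0,0,0,0,0,0,-1],[0,0,0,0,0,0,-1]],
  ],
  force=45,
)

```text
time: 4.37
tool_pos: [0.5365, -0.249, 0.2032]
tcp_rot: [3.016, 0.507, 0.707]
wrist_force: [0.8, 0.0, -0.8]
width: 0.658
grip_force: 47.7
```

jog_arm(
  increments=[
    [[0,0,0,0,0,0,-1],[0,0,0,0,0,0,-1],[0,0,0,0,0,0,-1],[0,0,0,0,0,0,-1],[0,0,0,0,0,0,-1]],
  ],
)

```text
time: 4.78
tool_pos: [0.5364, -0.2488, 0.2024]
tcp_rot: [3.017, 0.508, 0.706]
wrist_force: [-3.5, -0.7, 5.8]
width: 0.659
grip_force: 48.1
```

```bash
cat > st.py <<'E'
from h import *
a=axis(np.radians(189));s=read_state();R=Ro.from_rotvec(s["tcp_rot"]).as_matrix()
M=np.array([.5512,-.2466,.1725])
print("t",s["time"],"F tool",(R.T@s["wrist_force"]).round(2),"T tool",(R.T@s["torque"]).round(3),"mouth in tool mm",(R.T@(M-s["tool_pos"])*1e3).round(1),"q",s["q"].round(2),"w",round(s["width"]*85,1),"grip",s["grip_force"])
E
python3 st.py; python3 - <<'E'
from h import *
im,d=viewer.read_camera("wrist");cv2.imwrite("pics/w3.png",im)
E
```

```text
t 4.7833 F tool [-0.7   0.04 -6.78] T tool [ 0.162 -0.4   -0.035] mouth in tool mm [ 0.3  0.3 33.4] q [-0.62  0.05  2.11  0.49  0.72  0.29] w 56.0 grip 48.14254358410835
```

View pics/w3.png

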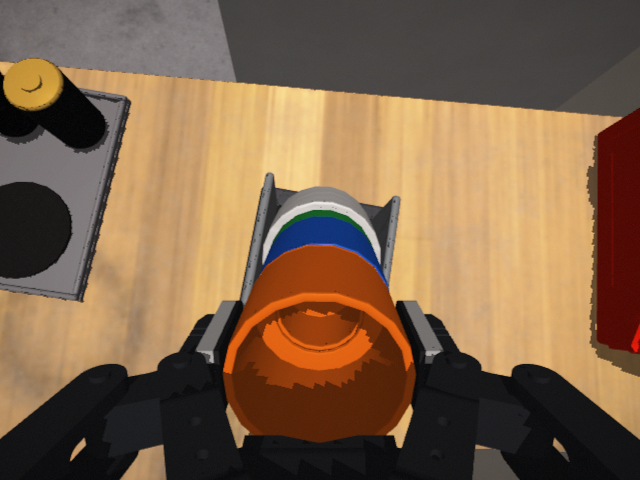

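The picture shows the fingers closed on both sides of the orange wall, with the cup mouth centred at (320,370). The grip is good. Now a light pull.

jog_arm(
  increments=[
    [[0,0,-0.02,0,0,0,-1],[0,0,-0.02,0,0,0,-1],[0,0,-0.02,0,0,0,-1],[0,0,-0.02,0,0,0,-1],[0,0,0,0,0,0,-1]],
  ],
)

```text
time: 5.25
tool_pos: [0.5351, -0.2485, 0.2034]
tcp_rot: [3.019, 0.508, 0.705]
wrist_force: [-0.3, -0.8, -0.9]
width: 0.664
grip_force: 47.8
```

```bash
python3 st.py
```

```text
t 5.25 F tool [-0.86  0.57  0.66] T tool [-0.057 -0.284  0.016] mouth in tool mm [ 0.9  0.9 34.9] q [-0.62  0.04  2.11  0.49  0.72  0.29] w 56.4 grip 47.78270775452256
```

jog_arm(
  increments=[
    [[0,0,-0.02,0,0,0,-1],[0,0,-0.02,0,0,0,-1],[0,0,-0.02,0,0,0,-1],[0,0,0,0,0,0,-1],[0,0,0,0,0,0,-1]],
  ],
)

```text
time: 5.67
tool_pos: [0.5343, -0.2486, 0.2049]
tcp_rot: [3.019, 0.508, 0.705]
wrist_force: [2.2, -0.9, -4.0]
width: 0.66
grip_force: 48.6
```

```bash
python3 st.py
```

```text
t 5.6667 F tool [-0.17  1.26  4.5 ] T tool [-0.108 -0.135 -0.034] mouth in tool mm [ 1.   1.  36.6] q [-0.62  0.04  2.11  0.49  0.72  0.29] w 56.1 grip 48.63168351352215
```

jog_arm(
  increments=[
    [[0,0,0,0,0,-0.3,-1],[0,0,0,0,0,-0.3,-1],[0,0,0,0,0,-0.3,-1],[0,0,0,0,0,-0.3,-1],[0,0,0,0,0,-0.3,-1]],
  ],
)

```text
time: 6.08
tool_pos: [0.5343, -0.2485, 0.205]
tcp_rot: [2.936, 0.737, 0.695]
wrist_force: [2.9, 0.8, -4.5]
width: 0.661
grip_force: 48.6
```

```bash
python3 st.py
```

```text
t 6.0833 F tool [ 0.81 -0.1   5.35] T tool [-0.054 -0.055  0.064] mouth in tool mm [ 0.7  1.2 36.6] q [-0.62  0.04  2.11  0.49  0.72  0.13] w 56.2 grip 48.64356251433492
```

jog_arm(
  increments=[
    [[0,0,0.03,0,0,-0.2,-1],[0,0,0,0,0,-0.2,-1],[0,0,0,0,0,-0.2,-1],[0,0,0,0,0,-0.2,-1],[0,0,0,0,0,-0.2,-1]],
  ],
)

```text
time: 6.5
tool_pos: [0.5346, -0.2485, 0.2043]
tcp_rot: [2.872, 0.884, 0.686]
wrist_force: [2.1, -0.2, -3.7]
width: 0.654
grip_force: 48.7
```

```bash
python3 st.py
```

```text
t 6.5 F tool [-0.04  0.54  4.26] T tool [ 0.114 -0.177  0.066] mouth in tool mm [ 0.6  1.3 35.9] q [-0.62  0.04  2.11  0.49  0.72  0.02] w 55.6 grip 48.74603575095534
```

jog_arm(
  increments=[
    [[0,0,0.01,0,0,-0.25,-1],[0,0,0,0,0,-0.25,-1],[0,0,0,0,0,-0.25,-1],[0,0,0,0,0,-0.25,-1],[0,0,0,0,0,-0.25,-1]],
  ],
)

```text
time: 6.92
tool_pos: [0.5347, -0.2485, 0.2041]
tcp_rot: [2.783, 1.061, 0.672]
wrist_force: [1.2, 0.7, -3.9]
width: 0.659
grip_force: 48.8
```

```bash
python3 st.py
```

```text
t 6.9167 F tool [-0.23 -0.68  4.1 ] T tool [ 0.141 -0.259  0.056] mouth in tool mm [ 0.5  1.3 35.6] q [-0.62  0.04  2.11  0.49  0.72 -0.11] w 56.0 grip 48.789209593087435
```

jog_arm(
  increments=[
    [[0,0,0,0,0,-0.25,-1],[0,0,0,0,0,-0.25,-1],[0,0,0,0,0,-0.25,-1],[0,0,0,0,0,-0.25,-1],[0,0,0,0,0,-0.25,-1]],
  ],
)

```text
time: 7.33
tool_pos: [0.5347, -0.2486, 0.204]
tcp_rot: [2.684, 1.23, 0.656]
wrist_force: [1.1, 0.2, -3.0]
width: 0.66
grip_force: 48.8
```

```bash
python3 st.py
```

```text
t 7.3333 F tool [-0.29 -0.22  3.19] T tool [ 0.155 -0.227  0.045] mouth in tool mm [ 0.4  1.3 35.6] q [-0.62  0.04  2.11  0.49  0.72 -0.24] w 56.1 grip 48.78885917365551
```

jog_arm(
  increments=[
    [[0,0,0,0,0,-0.25,-1],[0,0,0,0,0,-0.25,-1],[0,0,0,0,0,-0.25,-1],[0,0,0,0,0,-0.25,-1],[0,0,0,0,0,-0.25,-1]],
  ],
)

```text
time: 7.75
tool_pos: [0.5347, -0.2486, 0.2041]
tcp_rot: [2.576, 1.391, 0.638]
wrist_force: [1.2, -0.4, -3.0]
width: 0.658
grip_force: 48.8
```

```bash
python3 st.py
```

```text
t 7.75 F tool [-0.63  0.15  3.15] T tool [ 0.204 -0.255 -0.022] mouth in tool mm [ 0.2  1.3 35.6] q [-0.62  0.04  2.11  0.49  0.72 -0.37] w 55.9 grip 48.787505719810724
```

jog_arm(
  increments=[
    [[0,0,0,0,0,-0.25,-1],[0,0,0,0,0,-0.25,-1],[0,0,0,0,0,-0.25,-1],[0,0,0,0,0,-0.25,-1],[0,0,0,0,0,-0.25,-1]],
  ],
)

```text
time: 8.17
tool_pos: [0.5348, -0.2486, 0.2041]
tcp_rot: [2.46, 1.544, 0.617]
wrist_force: [1.5, 0.6, -3.2]
width: 0.66
grip_force: 48.8
```

```bash
python3 st.py
```

```text
t 8.1667 F tool [ 0.25 -0.18  3.53] T tool [ 0.238 -0.189  0.043] mouth in tool mm [ 0.   1.3 35.6] q [-0.62  0.04  2.11  0.49  0.72 -0.5 ] w 56.1 grip 48.78544997423887
```

jog_arm(
  increments=[
    [[0,0,0,0,0,-0.25,-1],[0,0,0,0,0,-0.25,-1],[0,0,0,0,0,-0.25,-1],[0,0,0,0,0,-0.25,-1],[0,0,0,0,0,-0.25,-1]],
  ],
)

```text
time: 8.58
tool_pos: [0.5348, -0.2486, 0.2041]
tcp_rot: [2.335, 1.688, 0.594]
wrist_force: [1.2, 0.4, -3.0]
width: 0.659
grip_force: 48.8
```

```bash
python3 st.py
```

```text
t 8.5833 F tool [ 0.07 -0.3   3.24] T tool [ 0.248 -0.132  0.038] mouth in tool mm [-0.2  1.3 35.7] q [-0.62  0.04  2.11  0.49  0.72 -0.63] w 56.0 grip 48.80110574886203
```

jog_arm(
  increments=[
    [[0,0,0,0,0,-0.25,-1],[0,0,0,0,0,-0.25,-1],[0,0,0,0,0,-0.25,-1],[0,0,0,0,0,-0.25,-1],[0,0,0,0,0,-0.25,-1]],
  ],
)

```text
time: 9.0
tool_pos: [0.5347, -0.2486, 0.2042]
tcp_rot: [2.203, 1.824, 0.569]
wrist_force: [0.4, 0.1, -2.1]
width: 0.656
grip_force: 48.8
```

```bash
python3 st.py
```

```text
t 9.0 F tool [-0.12 -0.54  2.03] T tool [ 0.301 -0.08   0.002] mouth in tool mm [-0.3  1.2 35.7] q [-0.62  0.04  2.11  0.49  0.72 -0.76] w 55.8 grip 48.8345929607749
```

The force reads 2.0 N, lower than before but ambiguous. I'll hold still with a small lift to tell.

jog_arm(
  increments=[
    [[0,0,-0.02,0,0,0,-1],[0,0,-0.02,0,0,0,-1],[0,0,0,0,0,0,-1],[0,0,0,0,0,0,-1],[0,0,0,0,0,0,-1]],
  ],
)

```text
time: 9.42
tool_pos: [0.5342, -0.2486, 0.2051]
tcp_rot: [2.206, 1.821, 0.57]
wrist_force: [0.5, 0.3, -3.5]
width: 0.657
grip_force: 48.8
```

```bash
python3 st.py
```

```text
t 9.4167 F tool [-0.18 -1.03  3.36] T tool [ 0.261  0.032 -0.002] mouth in tool mm [-0.4  1.3 36.8] q [-0.62  0.04  2.11  0.49  0.72 -0.76] w 55.8 grip 48.772830571979284
```

jog_arm(
  increments=[
    [[0,0,0,0,0,-0.25,-1],[0,0,0,0,0,-0.25,-1],[0,0,0,0,0,-0.25,-1],[0,0,0,0,0,-0.25,-1],[0,0,0,0,0,-0.25,-1]],
  ],
)

```text
time: 9.83
tool_pos: [0.5347, -0.249, 0.2058]
tcp_rot: [2.065, 1.947, 0.543]
wrist_force: [-0.4, -0.7, -0.7]
width: 0.663
grip_force: 49.1
```

```bash
python3 st.py
```

```text
t 9.8333 F tool [-0.79 -0.63  0.35] T tool [ 0.221 -0.092  0.021] mouth in tool mm [-0.2  0.5 37.3] q [-0.62  0.04  2.11  0.49  0.72 -0.89] w 56.4 grip 49.05011381953955
```

The pull has vanished. I'll stop turning and lift a little to check.

jog_arm(
  increments=[
    [[0,0,-0.04,0,0,0,-1],[0,0,-0.04,0,0,0,-1],[0,0,-0.04,0,0,0,-1],[0,0,0,0,0,0,-1],[0,0,0,0,0,0,-1]],
  ],
)

```text
time: 10.25
tool_pos: [0.5329, -0.2492, 0.2089]
tcp_rot: [2.066, 1.946, 0.544]
wrist_force: [0.6, -0.5, -1.0]
width: 0.661
grip_force: 49.1
```

```bash
python3 st.py
```

```text
t 10.25 F tool [-0.58  0.15  1.16] T tool [ 0.206 -0.073 -0.027] mouth in tool mm [-0.3  0.7 40.8] q [-0.63  0.03  2.11  0.49  0.73 -0.89] w 56.1 grip 49.050828237086535
```

jog_arm(
  increments=[
    [[0,0,-0.05,0,0,0,-1],[0,0,-0.1,0,0,0,-1],[0,0,-0.1,0,0,0,-1],[0,0,-0.1,0,0,0,-1],[0,0,-0.05,0,0,0,-1]],
  ],
)

```text
time: 10.67
tool_pos: [0.5277, -0.25, 0.22]
tcp_rot: [2.066, 1.947, 0.543]
wrist_force: [-0.9, 0.1, 0.3]
width: 0.658
grip_force: 49.1
```

```bash
python3 st.py
```

```text
t 10.6667 F tool [ 0.08 -0.69 -0.65] T tool [ 0.258 -0.088  0.008] mouth in tool mm [-0.3  0.6 53.1] q [-0.63  0.01  2.11  0.48  0.75 -0.88] w 55.9 grip 49.0518844127655
```

jog_arm(
  increments=[
    [[0,0,-0.2,0,0,0,-1],[0,0,-0.3,0,0,0,-1],[0,0,-0.4,0,0,0,-1],[0,0,-0.5,0,0,0,-1],[0,0,-0.6,0,0,0,-1]],
  ],
)

```text
time: 11.08
tool_pos: [0.501, -0.254, 0.274]
tcp_rot: [2.067, 1.948, 0.543]
wrist_force: [-0.8, 0.4, -0.7]
width: 0.657
grip_force: 49.1
```

```bash
python3 st.py; python3 - <<'E'
from h import *
im,d=viewer.read_camera("scene");cv2.imwrite("pics/s2.png",cv2.resize(im[110:360,200:400],None,fx=3,fy=2.4));p=cam("scene")
# cup pose in tool: foot centre = TCP + (78-35.6+.. )
s=read_state()
pad=np.array([.5605,-.0378,.007])
for yaw in(100,-80):
    R=toolR(np.array([0,0,1.]),np.radians(yaw));print(yaw)
    # mouth 34.5mm ahead of TCP at grasp -> foot 112.5 ahead; go to foot 40 mm above pad
    plan(pad+[0,0,.1125+.045],R,20)
E
```

```text
t 11.0833 F tool [ 0.31 -1.06  0.33] T tool [ 0.25  -0.082  0.017] mouth in tool mm [ -0.7   1.5 113.5] q [-0.67 -0.08  2.09  0.44  0.87 -0.86] w 55.9 grip 49.05212044715881
100
[0.35, -0.02, 0.24, 0.19, 0.16, -0.84]
[0.34, 0.01, 0.24, 0.19, 0.16, -0.84]
[0.33, 0.05, 0.25, 0.19, 0.16, -0.84]
[0.33, 0.09, 0.25, 0.19, 0.16, -0.84]
[0.31, 0.11, 0.26, 0.19, 0.16, -0.84]
[0.3, 0.15, 0.26, 0.19, 0.16, -0.84]
[0.28, 0.18, 0.26, 0.19, 0.16, -0.84]
[0.25, 0.21, 0.26, 0.19, 0.16, -0.84]
[0.24, 0.23, 0.26, 0.19, 0.16, -0.84]
[0.2, 0.26, 0.26, 0.19, 0.16, -0.84]
[0.18, 0.28, 0.26, 0.19, 0.16, -0.84]
[0.15, 0.3, 0.25, 0.19, 0.16, -0.84]
[0.12, 0.32, 0.25, 0.19, 0.16, -0.84]
[0.08, 0.33, 0.25, 0.19, 0.16, -0.84]
[0.05, 0.34, 0.24, 0.19, 0.16, -0.84]
[0.02, 0.35, 0.23, 0.19, 0.16, -0.84]
[-0.02, 0.36, 0.23, 0.19, 0.16, -0.84]
[-0.05, 0.35, 0.22, 0.19, 0.16, -0.84]
[-0.09, 0.36, 0.21, 0.19, 0.16, -0.84]
[-0.12, 0.34, 0.2, 0.19, 0.16, -0.84]
end err mm [ 0.1  0.1 -0.1] deg [ 0.4  0.1 -0.5]
-80
[0.35, -0.02, 0.24, 0.15, -0.18, 0.63]
[0.35, -0.04, 0.23, 0.15, -0.18, 0.63]
[0.35, -0.06, 0.23, 0.15, -0.18, 0.63]
[0.34, -0.08, 0.22, 0.15, -0.18, 0.63]
[0.35, -0.1, 0.21, 0.15, -0.18, 0.63]
[0.35, -0.12, 0.21, 0.15, -0.18, 0.63]
[0.34, -0.13, 0.21, 0.15, -0.18, 0.63]
[0.33, -0.16, 0.2, 0.15, -0.18, 0.63]
[0.33, -0.17, 0.2, 0.15, -0.18, 0.63]
[0.32, -0.2, 0.2, 0.15, -0.18, 0.63]
[0.31, -0.21, 0.19, 0.15, -0.18, 0.63]
[0.3, -0.23, 0.19, 0.15, -0.18, 0.63]
[0.28, -0.24, 0.19, 0.15, -0.18, 0.63]
[0.28, -0.26, 0.18, 0.15, -0.18, 0.63]
[0.25, -0.27, 0.19, 0.15, -0.18, 0.63]
[0.25, -0.29, 0.19, 0.15, -0.18, 0.63]
[0.23, -0.3, 0.18, 0.15, -0.18, 0.63]
[0.21, -0.32, 0.19, 0.15, -0.18, 0.63]
[0.19, -0.32, 0.19, 0.15, -0.18, 0.63]
[0.18, -0.33, 0.19, 0.15, -0.18, 0.63]
end err mm [-0.1  0.   0.1] deg [-0.3 -0.1 -0.3]
```

View pics/s2.png

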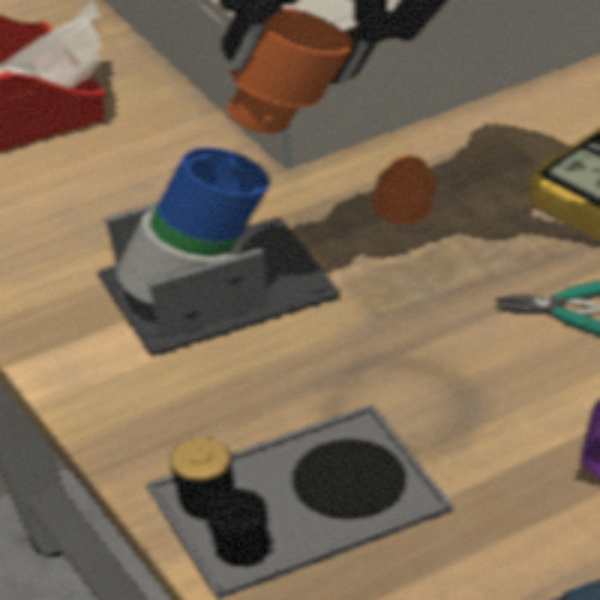

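The orange cup is free in the gripper. The blue cup is still seated in its stand, and the jar and can stand unchanged. Moving to 45 mm above the pad.

jog_arm(
  increments=[
    [[0.35,-0.02,0.24,0.15,-0.18,0.63,-1],[0.35,-0.04,0.23,0.15,-0.18,0.63,-1],[0.35,-0.06,0.23,0.15,-0.18,0.63,-1],[0.34,-0.08,0.22,0.15,-0.18,0.63,-1],[0.35,-0.1,0.21,0.15,-0.18,0.63,-1]],
  ],
)

```text
time: 11.55
tool_pos: [0.5162, -0.1995, 0.2455]
tcp_rot: [2.437, 1.604, 0.429]
wrist_force: [-0.4, 0.1, 0.2]
width: 0.661
grip_force: 49.1
```

jog_arm(
  increments=[
    [[0.35,-0.12,0.21,0.15,-0.18,0.63,-1],[0.34,-0.13,0.21,0.15,-0.18,0.63,-1],[0.33,-0.16,0.2,0.15,-0.18,0.63,-1],[0.33,-0.17,0.2,0.15,-0.18,0.63,-1],[0.32,-0.2,0.2,0.15,-0.18,0.63,-1]],
  ],
)

```text
time: 11.97
tool_pos: [0.5312, -0.1447, 0.2169]
tcp_rot: [2.745, 1.206, 0.298]
wrist_force: [-0.2, 1.1, -0.3]
width: 0.659
grip_force: 49.1
```

jog_arm(
  increments=[
    [[0.31,-0.21,0.19,0.15,-0.18,0.63,-1],[0.3,-0.23,0.19,0.15,-0.18,0.63,-1],[0.28,-0.24,0.19,0.15,-0.18,0.63,-1],[0.28,-0.26,0.18,0.15,-0.18,0.63,-1],[0.25,-0.27,0.19,0.15,-0.18,0.63,-1]],
  ],
)

```text
time: 12.38
tool_pos: [0.5459, -0.0904, 0.1887]
tcp_rot: [2.983, 0.755, 0.153]
wrist_force: [0.2, 0.3, -0.7]
width: 0.66
grip_force: 49.1
```

jog_arm(
  increments=[
    [[0.25,-0.29,0.19,0.15,-0.18,0.63,-1],[0.23,-0.3,0.18,0.15,-0.18,0.63,-1],[0.21,-0.32,0.19,0.15,-0.18,0.63,-1],[0.19,-0.32,0.19,0.15,-0.18,0.63,-1],[0.18,-0.33,0.19,0.15,-0.18,0.63,-1]],
  ],
)

```text
time: 12.8
tool_pos: [0.5606, -0.0357, 0.1602]
tcp_rot: [-3.122, -0.259, 0.004]
wrist_force: [-0.0, -0.6, -0.1]
width: 0.66
grip_force: 49.1
```

jog_arm(
  increments=[
    [[0,0,0,0,0,0,-1],[0,0,0,0,0,0,-1],[0,0,0,0,0,0,-1],[0,0,0,0,0,0,-1],[0,0,0,0,0,0,-1]],
  ],
)

```text
time: 13.22
tool_pos: [0.5601, -0.0368, 0.1603]
tcp_rot: [-3.122, -0.265, 0.003]
wrist_force: [0.2, -0.4, -0.3]
width: 0.664
grip_force: 49.0
```

```bash
python3 st.py; python3 - <<'E'
from h import *
s=read_state();print(s["tool_pos"],"tool z",Ro.from_rotvec(s["tcp_rot"]).as_matrix()[:,2].round(3))
ims=[]
for n in("scene","wrist"):
    im,d=viewer.read_camera(n);np.save(n+"3.npy",d);cv2.imwrite(f"raw_{n}3.png",im);ims.append(im)
cv2.imwrite("pics/p3.png",np.hstack([cv2.resize(ims[0][210:370,220:380],(400,400)),cv2.resize(ims[1],(400,400))]))
p=cam("scene");im=ims[0]
m,ce,st=big(hsv(im,(4,130,60),(18,255,255))&(np.arange(480)[:,None]>215)&(np.arange(640)[None]<360));print(ce,st)
X=cloud(p,np.load("scene3.npy"),m);print(np.percentile(X,[2,50,98],axis=0).round(4))
E
```

```text
t 13.2167 F tool [0.14 0.44 0.25] T tool [ 0.006  0.018 -0.072] mouth in tool mm [-44.1 205.2 -13.9] q [-0.11  0.19  1.98  0.01  0.98  1.28] w 56.4 grip 49.047849364578724
[ 0.5600702  -0.03675388  0.16034376] tool z [-0.002  0.008 -1.   ]
[309.31013616 284.45083207] [299 259  28  47 661]
[[ 0.5534 -0.0621  0.0071]
 [ 0.5716 -0.0265  0.0986]
 [ 0.5857 -0.0087  0.1282]]
```

View pics/p3.png

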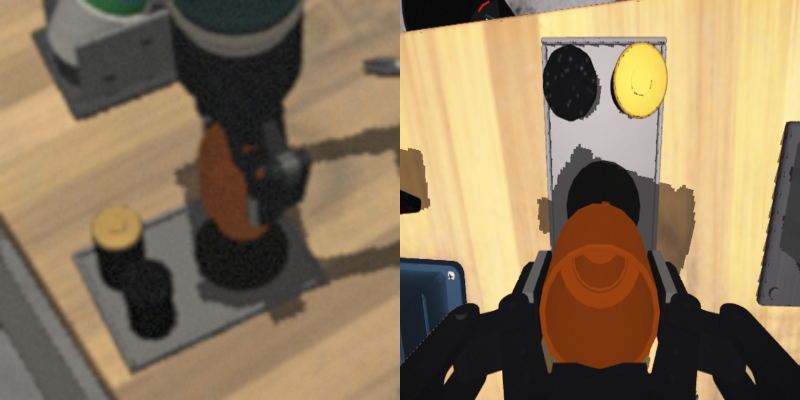

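In the left crop the cup is over the pad in scene view, clear of the jar and can. In the right wrist view the foot sits over the pad with the fingers beside it, parallel to the tray's short side. I'll check the cup's tilt and offset from the rim depth.

```bash
python3 - <<'E'
from h import *
s=read_state();p=cam("wrist");d=np.load("wrist3.npy");im=cv2.imread("raw_wrist3.png")
R=Ro.from_rotvec(s["tcp_rot"]).as_matrix()
m,ce,st=big(hsv(im,(4,130,40),(18,255,255)));X=(cloud(p,d,m)-s["tool_pos"])@R*1e3
h=X[:,2];print(ce,st,np.percentile(h,[1,5,20,50,80,95,99]).round(1))
t=np.percentile(h,3);Y=X[abs(h-t)<3]
for _ in range(3):
    c=Y.mean(0);n=np.linalg.svd(Y-c)[2][2];n*=np.sign(n[2]);e=(X-c)@n;Y=X[abs(e)<1.5]
A=np.c_[2*Y[:,:2],np.ones(len(Y))];so=np.linalg.lstsq(A,(Y[:,:2]**2).sum(1),rcond=None)[0]
print("n",n.round(3),len(Y),c.round(1),"centre",so[:2],np.sqrt(so[2]+so[:2]@so[:2]))
# outer far wall: points with max x per z-bin
for z in range(30,120,8):
    k=(h>z)&(h<z+8)&(abs(X[:,1])<4)
    if k.sum()>3: print(z,k.sum(),np.percentile(X[k,0],[5,50,95]).round(1))
pm,pc,_=big((cv2.cvtColor(im,cv2.COLOR_BGR2GRAY)<50)&(np.arange(480)[:,None]>190)&(np.arange(480)[:,None]<260)&(abs(np.arange(640)[None]-480)<40));
E
```

```text
[319.0759418  349.75566408] [  222   241   195   202 30102] [ 32.3  32.9  37.4  53.6  76.6  95.1 107.4]
n [0.005 0.004 1.   ] 4501 [ 8.   0.1 33.2] centre [ 0.11494447 -0.11318297] 26.554900159465923
30 509 [-25.7  26.8  27.8]
38 711 [-26.6 -25.3  27.8]
46 580 [-26.5 -25.3  27.7]
54 503 [-26.5 -25.4  27.7]
62 437 [-26.4 -25.5  27.8]
70 650 [-26.3 -22.5  27.6]
78 278 [-20.4 -17.  -15.5]
86 174 [-17.3 -16.6 -15.8]
94 157 [-17.2 -16.6  23.1]
102 322 [-16.9 -14.2  -9.8]Traceback (most recent call last):
  File "<stdin>", line 15, in <module>
  File "h.py", line 23, in big
    n,l,s,c=cv2.connectedComponentsWithStats(m.astype(np.uint8));i=1+np.argmax(s[1:,4]);return l==i,c[i],s[i]
                                                                     ~~~~~~~~~^^^^^^^^^
    return _wrapfunc(a, 'argmax', axis=axis, out=out, **kwds)
    return bound(*args, **kwds)
ValueError: attempt to get argmax of an empty sequence
```

The cup is coaxial with the tool, with its foot 111 mm ahead, so there are 42 mm to go.

jog_arm(
  increments=[
    [[0,0.03,0.35,0,0,0,-1],[0,0,0.35,0,0,0,-1],[0,0,0.3,0,0,0,-1],[0,0,0.2,0,0,0,-1],[0,0,0.07,0,0,0,-1]],
  ],
)

```text
time: 13.73
tool_pos: [0.5586, -0.0366, 0.1192]
tcp_rot: [-3.121, -0.265, 0.01]
wrist_force: [-0.0, 0.2, -1.5]
width: 0.659
grip_force: 49.0
```

jog_arm(
  increments=[
    [[0,0,0.02,0,0,0,-1],[0,0,0.02,0,0,0,-1],[0,0,0,0,0,0,-1],[0,0,0,0,0,0,-1],[0,0,0,0,0,0,-1]],
  ],
)

```text
time: 14.15
tool_pos: [0.5605, -0.0368, 0.1209]
tcp_rot: [-3.122, -0.265, 0.003]
wrist_force: [0.5, -0.4, -0.6]
width: 0.664
grip_force: 49.0
```

```bash
python3 st.py
```

```text
t 14.15 F tool [0.46 0.46 0.58] T tool [-0.036  0.005 -0.002] mouth in tool mm [-44.6 204.8 -53.3] q [-0.11  0.24  2.01  0.01  0.9   1.28] w 56.4 grip 49.048499409109354
```

jog_arm(
  increments=[
    [[0,0,0.02,0,0,0,-1],[0,0,0.02,0,0,0,-1],[0,0,0.02,0,0,0,-1],[0,0,0,0,0,0,-1],[0,0,0,0,0,0,-1]],
  ],
)

```text
time: 14.57
tool_pos: [0.56, -0.0367, 0.1186]
tcp_rot: [-3.121, -0.265, 0.005]
wrist_force: [0.2, -0.8, -0.7]
width: 0.658
grip_force: 49.0
```

```bash
python3 st.py
```

```text
t 14.5667 F tool [0.05 0.78 0.66] T tool [ 0.026 -0.025 -0.018] mouth in tool mm [-44.2 204.9 -55.7] q [-0.11  0.24  2.01  0.01  0.9   1.28] w 55.9 grip 49.04923092573881
```

jog_arm(
  increments=[
    [[0,0,0.02,0,0,0,-1],[0,0,0.01,0,0,0,-1],[0,0,0.01,0,0,0,-1],[0,0,0,0,0,0,-1],[0,0,0,0,0,0,-1]],
  ],
)

```text
time: 14.98
tool_pos: [0.5603, -0.0367, 0.1182]
tcp_rot: [-3.122, -0.265, 0.004]
wrist_force: [-2.9, 0.5, 5.5]
width: 0.662
grip_force: 49.6
```

```bash
python3 st.py
```

```text
t 14.9833 F tool [-2.75 -0.98 -5.46] T tool [ 0.044 -0.319  0.024] mouth in tool mm [-44.4 204.8 -56. ] q [-0.11  0.24  2.01  0.01  0.9   1.28] w 56.3 grip 49.6117227897048
```

The foot is on the pad, with 5 N of contact force. Releasing.

jog_arm(
  increments=[
    [[0,0,0,0,0,0,0.4],[0,0,0,0,0,0,0.5],[0,0,0,0,0,0,0.6],[0,0,0,0,0,0,0.8],[0,0,0,0,0,0,0.9]],
  ],
)

```text
time: 15.4
tool_pos: [0.56, -0.0367, 0.1172]
tcp_rot: [-3.121, -0.265, 0.005]
wrist_force: [0.7, 0.5, -0.1]
width: 0.954
grip_force: 0.0
```

jog_arm(
  increments=[
    [[0,0,0,0,0,0,0.9],[0,0,0,0,0,0,0.9],[0,0,0,0,0,0,0.9],[0,0,0,0,0,0,0.9],[0,0,0,0,0,0,0.9]],
  ],
)

```text
time: 15.82
tool_pos: [0.5601, -0.0367, 0.1174]
tcp_rot: [-3.121, -0.265, 0.005]
wrist_force: [-0.5, -0.3, -0.2]
width: 0.952
grip_force: 0.0
```

```bash
python3 st.py; python3 - <<'E'
from h import *
s=read_state();p=cam("wrist");im,d=viewer.read_camera("wrist");R=Ro.from_rotvec(s["tcp_rot"]).as_matrix()
m,ce,st=big(hsv(im,(4,130,40),(18,255,255)));X=(cloud(p,d,m)-s["tool_pos"])@R*1e3;h=X[:,2];Y=X[abs(h-np.percentile(h,3))<3]
for _ in range(3):
    c=Y.mean(0);n=np.linalg.svd(Y-c)[2][2];n*=np.sign(n[2]);Y=X[abs((X-c)@n)<1.5]
A=np.c_[2*Y[:,:2],np.ones(len(Y))];so=np.linalg.lstsq(A,(Y[:,:2]**2).sum(1),rcond=None)[0]
print("n",n.round(3),c.round(1),"centre",so[:2].round(2))
E
```

```text
t 15.8167 F tool [-0.56  0.21  0.24] T tool [-0.014  0.038 -0.052] mouth in tool mm [-44.2 204.9 -56.9] q [-0.11  0.24  2.01  0.01  0.9   1.28] w 80.9 grip 0.0
n [0.004 0.009 1.   ] [ 8.7 -0.3 32.5] centre [ 0.31 -0.37]
```

The cup stands upright and centred between the open fingers. Retreating straight up.

jog_arm(
  increments=[
    [[0,0,-0.2,0,0,0,0.9],[0,0,-0.4,0,0,0,0.9],[0,0,-0.6,0,0,0,0.9],[0,0,-0.8,0,0,0,0.9],[0,0,-0.8,0,0,0,0.9]],
  ],
)

```text
time: 16.28
tool_pos: [0.5601, -0.0374, 0.2029]
tcp_rot: [-3.121, -0.265, 0.005]
wrist_force: [1.2, -0.2, 0.3]
width: 0.951
grip_force: 0.0
```

jog_arm(
  increments=[
    [[-0.3,0,-0.8,0,0,0,0.9],[-0.5,0,-0.6,0,0,0,0.9],[-0.5,0,-0.4,0,0,0,0.9],[0,0,0,0,0,0,0.9],[0,0,0,0,0,0,0.9]],
  ],
)

```text
time: 16.7
tool_pos: [0.5226, -0.0446, 0.2576]
tcp_rot: [-3.122, -0.264, -0.002]
wrist_force: [-0.6, 0.2, -0.8]
width: 0.948
grip_force: 0.0
```

```bash
python3 - <<'E'
from h import *
print(read_state()["time"],read_state()["joint_vel"].round(3),read_state()["wrist_force"])
im,d=viewer.read_camera("wrist");im2,_=viewer.read_camera("scene")
cv2.imwrite("pics/fin.png",np.hstack([cv2.resize(im,(400,400)),cv2.resize(im2[140:370,210:400],(400,400))]))
E
```

```text
16.7 [ 0.004  0.041  0.011  0.004 -0.014  0.001] [-0.58695453  0.22212917 -0.77394719]
```

View pics/fin.png

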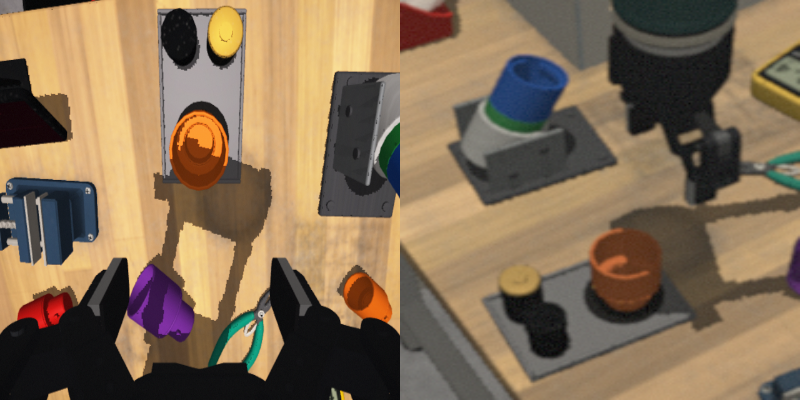

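The final picture shows the orange cup upright on the pad (right half, 625,270), with the jar and can standing, the blue cup seated in its stand, and the gripper clear. Handing in.

```bash
python3 -c "
from workcell import bot
print(bot.finish_job())"
```

```text
the job is handed in; nothing more can be done
None
```

The orange cup came free after about 65 degrees of counter-clockwise twist under a pull of about 3–5 N; it now stands upright on the black pad with the gripper clear, the blue cup still seated by eye (its turn was not measured), the jar and can standing, and the job was handed in at about 17 s.

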